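# Sort two studs by thread hand in the open test nuts

## Robot

A 6-joint arm with a two-finger parallel gripper is mounted at the origin on the work surface. World frame = base frame: x ahead of the robot, y to its left, z up, the work surface at z = 0. Lengths are in mm, angles in rad, forces in N, time in s.
With the tool pointing down it reaches from about 250 to 800 mm from the base axis. Payload 8.5 kg.
Tool frame: the origin (TCP) lies at the very end of the fingers, on their centre line; the grasp point (between the pads) lies 19 mm behind it (hold_point_z is the distance from the TCP to the grasp point, in mm); z points along the fingers, x is the direction in which the jaws open and shut, and the axes are right-handed (so a half turn about z gives the same grasp; the last joint's range is limited). The gripper opens to 85 mm and grips with 20 to 120 N. Pads are 22 mm wide; open, the fingers measure 114 mm over their backs; the gripper's body (76 mm by 85 mm) begins 54 mm behind the grasp point. The pads swing forward as they close: fully open they stand 13 mm farther back than shut.
Start: joints at [-1.145, 0.238, -0.013, 1.319, 0, 1.571], TCP at [216.831, -478.083, 231.276] pointing down, gripper open.
Joint ranges: [-2.66, 2.66], [-1.03, 1.9], [-1.14, 1.46], [-1.82, 2.27], [-1.45, 1.34], [-3.14, 3.14]. Speed limits (rad/s): [2.22, 2.22, 2.79, 3.14, 3.14, 3.14].

## Interface

Orientations are given as a unit quaternion [w, x, y, z].
In Python, from rig import sense, snapshot, job_done, hold_point_z gives the robot as it stands.
- The arm moves only by the shell command python3 -m creep 'ROWS'. ROWS is JSON, a list that holds one entry, the list of rows, each a list of 7 numbers: the shift along the tool's x, y, z in mm, then the turn, a rotation vector about the tool's x, y, z in degrees, then the closure, from 0 (fully open) to 1 (shut). A call has 1 to 10 rows; each row is the pose to reach, as a shift and turn from the pose commanded when the call began, along the tool's axes at that moment; what a row does not reach only later rows make up. A row lasts 1/12 s, in which the tool goes at most 41.7 mm and 7.16 degrees, less where a joint would pass 70% of its speed; a pose out of reach is approached as far as the arm can. A call with a gripper value outside its range is refused whole. The fingers move at their own pace and stop on an object; the grip force is fixed at half the most. Time passes only in rows, so rows that repeat a pose let the fingers close. It gives the time, the measured TCP pose, the force and the opening at its end, in the units of the state.
- sense(): the state, without advancing time (a new reading comes with each control period).
- snapshot(name): name is "scene" or "top" or "wrist"; returns a dict with "frame" (420x560x3 uint8, red, green, blue), "depth" (420x560 float32, mm along the optical axis (not along the pixel's ray), 0 where there is no reading), "fx", "fy", "cx", "cy" (pixels), "k1" (the pictures are not rectified: a ray, as slopes to the right and down, at radius r is drawn at 1 + k1 r^2 times it, then the intrinsics apply), "position" and "rotation" of the camera in the world; the wrist camera has in their place "tool_from_camera" (4x4, takes a point from camera to tool coordinates, whose origin is the TCP and whose axes are the tool frame's). Camera axes: x right, y up, looking along -z (the intrinsics and any distortion apply to the point x, -y, -z); pixel columns grow to the right and rows downward; lengths in mm; the calibration is good to about 2 mm. A picture is of the moment at which its call begins: read the wrist's pose just before it.
- job_done(): hands the job in, once; it reports no verdict.
The state is a dict: "clock": time; "qpos": joint angles; "qvel": joint speeds; "tau": joint torques, N m; "eef_pos": TCP position; "orientation": TCP orientation; "wrist_force": force on the tool from outside, world axes, zero at the start; "moment": the same for the moment, N m; "grip_width": finger opening in mm.
Only numpy, scipy, OpenCV 4.12 (cv2) and the standard library are available. Lean on these libraries where they do the work, as an engineer would, in place of code of your own. Each camera call takes 0.05 s, during which the arm holds its last target.

## Task

Of the parts lying on the worktop, two are threaded studs with a square block in the middle, one with a right-hand and one with a left-hand thread. Sort them with the two open test nuts: lay each stud in the nut whose thread fits it, so that it drops fully home into the thread with its square block in the gap between the saddles, and let go of it.

Things in the scene. Friction and masses are not known exactly. Their poses are not given: they have to be found in the camera images.
- stud_right: Right-hand metal stud lying loose, 152 mm long, 0.35 kg, thread 30 mm over the ridges on both ends. Grip its plain middle block (28 long, 30 wide, 30 high) across the 30 mm from above. Origin: centre of the block's underside, under the mass centre; x along the stud, z up. Seen from above lying left-right, its ridges lean like a backslash. Keep this side up; end for end it is the same.
- stud_left: Left-hand stud: size, block, origin and axes as stud_right, but seen from above lying left-right the ridges on its upper side lean like a forward slash. Two-start thread, 30 mm from ridge to ridge, core 20 mm. Keep this side up (rolled a quarter turn it would not seat); end for end it is the same. A third part, same size with smooth shanks, is not to be sorted.
- nut_right: Right-hand open half nut, fixed. Plate 150 x 52 x 8 mm with two open-topped flared saddles (39 mm high, 60 wide, 26 to 70 mm from the centre along x), a brass thread rib in each; the 52 mm gap between takes the stud's block and the fingers. Origin: centre of underside; x along the nut, z up. Seen from above lying left-right, ribs lean like a forward slash, opposite to the upper side of the stud that fits.
- nut_left: Left-hand half nut, fixed: sizes, origin, axes as nut_right, ribs lean like a backslash. In either nut, a fitting stud let go level, 2 to 4 mm above its seat, in line and centred (to 6 mm, 5 degrees), drops home: its origin is then 13.5 mm above the nut's. A wrong-hand or off-centre stud rides 4 mm or more too high.

How it is judged:
By the outcome, as a careful person would: the job done as asked, in the order asked, and still so for the second after the job is handed in, with the robot touching nothing.
It also fails if it takes over 64 s, if anything falls off the work surface, if the arm or the gripper's body presses on something with over 40 N, if the wrist force passes 120 N, or if a joint passes its speed limit or range.

## Working session

There is one attempt and no reset: what is moved stays moved. The work goes in short steps, Python scripts to look and compute and a shell command to move; the robot and the scene stay as the last step left them, time stands still between calls to the robot, and variables do not carry over. Pictures are saved under pics/ and viewed, and the job is handed in when it is done.

```bash
ls; mkdir -p pics
python3 - <<'E'
from rig import sense,snapshot,hold_point_z
import cv2,numpy as np
print(sense(),hold_point_z)
for n in ["top","scene"]:
    s=snapshot(n); cv2.imwrite(f"pics/{n}1.png",cv2.cvtColor(s["frame"],cv2.COLOR_RGB2BGR)); np.savez(f"{n}1.npz",**s)
    print({k:v for k,v in s.items() if k not in("frame","depth")})
E
```

```text
pics
{'clock': 0.0, 'qpos': array([-1.14500994e+00,  2.38749759e-01, -1.42243428e-02,  1.31920301e+00,
       -3.01908257e-05,  1.57080346e+00]), 'qvel': array([-0.00106255,  0.00098303,  0.00015948,  0.00061419, -0.00081278,
        0.00211708]), 'tau': array([ 2.82624460e-04, -5.38779473e+01,  3.46431148e+01,  1.85993314e-02,
        5.23450228e-05,  2.08000716e-05]), 'eef_pos': array([ 216.66965492, -477.76193988,  230.70554381]), 'orientation': array([-3.61321832e-04,  8.40544446e-01, -5.41742151e-01, -5.88485463e-04]), 'wrist_force': array([ 0.74003591, -0.44284538,  0.01280796]), 'moment': array([-0.04384467, -0.02127455,  0.01196268]), 'grip_width': 85.49999033662375} 18.700000000000003
{'fx': 432.3250607033682, 'fy': 432.3250607033682, 'cx': 278.5437681999124, 'cy': 208.38933810299483, 'k1': -0.0503389126231773, 'position': array([456.85993746, -16.14317695, 770.40663006]), 'rotation': array([ 0.70863163,  0.06262658, -0.03823358, -0.70175303])}
{'fx': 499.276140879546, 'fy': 499.276140879546, 'cx': 286.3580998609057, 'cy': 213.36362880365778, 'k1': 0.0161432975531307, 'position': array([1311.15892686,   77.12204161,  579.54581788]), 'rotation': array([0.59896263, 0.30874248, 0.32868212, 0.66173251])}
```

View pics/top1.png

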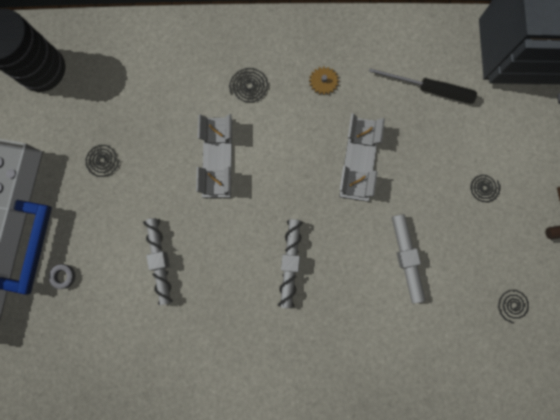

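View pics/scene1.png

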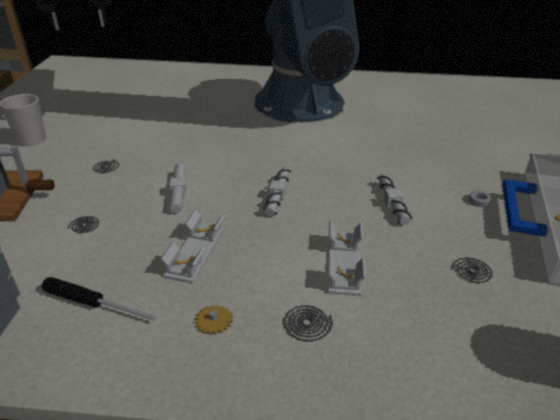

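The top view shows stud A near (158,262), stud B near (290,263), a smooth part near (409,258), and nuts near (216,157) and (361,158). Next I'll zoom in on the thread lean and measure positions from depth.

```bash
cat > h.py <<'E'
import numpy as np,cv2
from scipy.spatial.transform import Rotation as R
def rot(q): return R.from_quat(np.array(q)[[1,2,3,0]])
def pts(s,pose=None):
    """world map HxWx3; pose=(eef_pos,quat) for wrist"""
    h,w=s["depth"].shape
    u,v=np.meshgrid(np.arange(w),np.arange(h))
    K=np.array([[s["fx"],0,s["cx"]],[0,s["fy"],s["cy"]],[0,0,1]])
    p=cv2.undistortPoints(np.stack([u,v],-1).reshape(-1,1,2).astype(np.float64),K,np.array([float(s["k1"]),0,0,0])).reshape(h,w,2)
    d=s["depth"]
    c=np.stack([p[...,0]*d,-p[...,1]*d,-d],-1).astype(float)
    if pose is None: return c@rot(s["rotation"]).as_matrix().T+s["position"]
    T=np.array(s["tool_from_camera"]); t=c@T[:3,:3].T+T[:3,3]
    return t@rot(pose[1]).as_matrix().T+pose[0]
E
python3 - <<'E'
from h import *
s=dict(np.load("top1.npz")); W=pts(s)
f=cv2.cvtColor(s["frame"],cv2.COLOR_RGB2BGR)
tiles=[]
for (u,v) in [(158,262),(290,263),(216,157),(361,158)]:
    c=f[v-50:v+50,u-50:u+50]; c=cv2.rotate(c,cv2.ROTATE_90_CLOCKWISE); tiles.append(cv2.resize(c,(300,300),interpolation=cv2.INTER_CUBIC))
cv2.imwrite("pics/z1.png",np.vstack([np.hstack(tiles[:2]),np.hstack(tiles[2:])]))
tab=W[330:400:5,100:450:5].reshape(-1,3); print("table z",np.median(tab[:,2]),tab[:,2].std())
for n,(u,v) in dict(A=(158,262),B=(290,263),C=(409,258),N1=(216,157),N2=(361,158)).items():
    sub=W[v-52:v+52,u-35:u+35].reshape(-1,3)
    for z0 in ((4,),(14,),(24,)):
        m=sub[(sub[:,2]>z0[0])&(sub[:,2]<60)]
        if len(m)<20: print(n,z0,len(m)); continue
        r=cv2.minAreaRect(m[:,:2].astype(np.float32)); 
        print(n,z0,len(m),np.round(r[0],1),np.round(r[1],1),round(r[2],1),"zmax",m[:,2].max().round(1), m.mean(0).round(1))
    print(W[v,u].round(1))
E
```

```text
table z 0.6070876754270103 54.86657634471956
A (4,) 1310 [465.1 229.7] [159.8 111.8] 8.7 zmax 33.9 [470.7 219.2  24. ]
A (14,) 1227 [471.  221.2] [150.6  30.7] 12.7 zmax 33.9 [470.1 219.3  25. ]
A (24,) 737 [471.  221.1] [150.4  30.6] 11.1 zmax 33.9 [468.3 220.2  27.8]
[468.2 216.8  30.7]
B (4,) 1292 [472.5 -15.9] [111.7 189.2] 83.8 zmax 33.9 [468.7 -10.6  24.6]
B (14,) 1227 [469.8 -10.4] [ 30.  152.3] 84.6 zmax 33.9 [468.6 -10.4  25.5]
B (24,) 780 [469.7 -10.4] [ 29.9 152.1] 84.1 zmax 33.9 [469.3 -10.3  27.9]
[469.5 -10.5  30.2]
C (4,) 1357 [ 476.6 -219.9] [112.6 171.2] 85.1 zmax 34.2 [ 478.  -212.    25.1]
C (14,) 1303 [ 480.2 -213. ] [150.7  30.9] 11.9 zmax 34.2 [ 477.8 -212.1   25.9]
C (24,) 961 [ 480.2 -213. ] [150.7  30.9] 11.9 zmax 34.2 [ 477.7 -213.3   27.6]
[ 479.9 -212.4   29.1]
N1 (4,) 2613 [674.3 132.3] [120.4 180. ] 85.4 zmax 42.1 [658.5 126.7  18.1]
N1 (14,) 1282 [661.3 125.6] [140.9  60. ] 0.5 zmax 42.1 [658.9 128.7  26.9]
N1 (24,) 759 [661.3 125.6] [140.9  60. ] 0.5 zmax 42.1 [659.5 129.4  34.1]
[659.8 126.    9.8]
N2 (4,) 2691 [ 668.7 -138.7] [117.  179.8] 88.1 zmax 42.2 [ 656.6 -135.1   18.3]
N2 (14,) 1353 [ 659.6 -134.8] [ 59.9 141.9] 80.9 zmax 42.2 [ 657.6 -136.1   26.8]
N2 (24,) 789 [ 659.3 -134.8] [ 59.9 141.3] 80.9 zmax 42.2 [ 657.8 -136.3   34.3]
[ 659.9 -137.3    6. ]
```

View pics/z1.png

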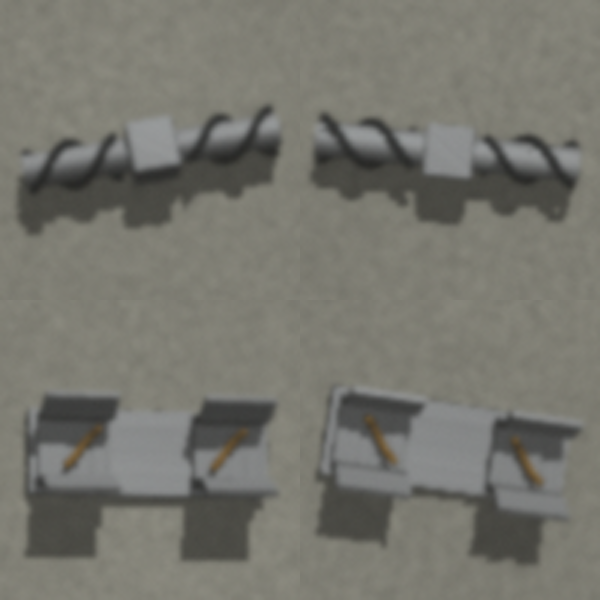

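The lean is clear with each part viewed left-right:
- **Stud A** leans "/", so it is left-hand.
- **Stud B** leans "\", so it is right-hand.
- **Nut N1** leans "/", so it is the right-hand nut.
- **Nut N2** leans "\", so it is the left-hand nut.

So B goes to N1 and A goes to N2. I'll start with B and compute the shift to hover over it.

```bash
cat >> h.py <<'E'
def rel(x,y,z,yaw,st=None):
    """shift (tool axes) and turn (deg rotvec, tool) from measured pose to tool-down target; yaw=world angle of tool x, deg"""
    if st is None:
        from rig import sense; st=sense()
    R0=rot(st["orientation"]); 
    Rt=R.from_euler('z',yaw,degrees=True)*R.from_euler('x',180,degrees=True)
    return (R0.inv().apply(np.array([x,y,z])-st["eef_pos"])).round(1),(R0.inv()*Rt).as_rotvec(degrees=True).round(2)
E
python3 -c "
from h import *
print(rel(469.5,-10.5,190,84.5))"
```

```text
(array([-321.1, -423.2,   41.2]), array([-1.000e-01,  3.000e-02, -1.501e+02]))
```

```bash
python3 -m creep '[[[-30,-40,5,0,0,-7,0],[-60,-80,10,0,0,-14,0],[-90,-120,15,0,0,-21,0],[-120,-160,20,0,0,-28,0],[-150,-200,25,0,0,-35,0],[-180,-240,30,0,0,-42,0],[-210,-280,35,0,0,-49,0],[-240,-320,40,0,0,-56,0],[-270,-360,41,0,0,-63,0],[-300,-400,41,0,0,-70,0]]]'; python3 -c "
from h import *
from rig import sense
print(sense()['qpos'],rel(469.5,-10.5,190,84.5))"
```

```text
clock: 0.93
eef_pos: [416.5, -112.2, 193.4]
orientation: [-0.0, 0.999, 0.041, -0.0]
wrist_force: [-0.4, -1.3, 0.5]
grip_width: 85.4
[-2.63233144e-01  9.62329108e-02 -2.89440427e-01  1.18552340e+00
  2.55809649e-05  1.22496161e+00] (array([ 61.2, -97. ,   3.4]), array([-2.000e-02,  1.000e-02, -7.977e+01]))
```

```bash
python3 -m creep '[[[20,-32,3.4,0,0,-7,0],[40,-64,3.4,0,0,-14,0],[61.2,-97,3.4,0,0,-21,0],[61.2,-97,3.4,0,0,-28,0],[61.2,-97,3.4,0,0,-35,0],[61.2,-97,3.4,0,0,-42,0],[61.2,-97,3.4,0,0,-49,0],[61.2,-97,3.4,0,0,-56,0],[61.2,-97,3.4,0,0,-63,0],[61.2,-97,3.4,0,0,-70,0]]]'; python3 -m creep '[[[0,0,0,0,0,-6,0],[0,0,0,0,0,-9.8,0],[0,0,0,0,0,-9.8,0],[0,0,0,0,0,-9.8,0]]]'
cat > wr.py <<'E'
import sys
from h import *
from rig import sense,snapshot
st=sense(); s=snapshot("wrist"); n=sys.argv[1]
cv2.imwrite(f"pics/{n}.png",cv2.cvtColor(s["frame"],cv2.COLOR_RGB2BGR))
np.savez(f"{n}.npz",pos=st["eef_pos"],q=st["orientation"],**s)
W=pts(s,(st["eef_pos"],st["orientation"]))
np.save(f"{n}_W.npy",W)
print(st["eef_pos"].round(1),"yaw",rot(st["orientation"]).apply([1,0,0]).round(3),"center",W[210,280].round(1),"tilt",np.degrees(np.arccos(-rot(st["orientation"]).apply([0,0,1])[2])))
x,y=map(float,sys.argv[2:4])
m=(np.hypot(W[...,0]-x,W[...,1]-y)<95)&(s["depth"]>0)
print("table z",np.median(W[m&(W[...,2]<4)][:,2]) if (m&(W[...,2]<4)).any() else None)
for z0,z1 in ((14,60),(20,60),(26,60)):
    k=(m&(W[...,2]>z0)&(W[...,2]<z1)).astype(np.uint8)
    nn,l,stt,c=cv2.connectedComponentsWithStats(k)
    p=W[k>0]
    if len(p)>50:
        r=cv2.minAreaRect(p[:,:2].astype(np.float32)); print(z0,len(p),np.round(r[0],1),np.round(r[1],1),round(r[2],1),"z95",np.percentile(p[:,2],95).round(1))
E
python3 wr.py w1 469.5 -10.5
```

```text
clock: 1.77
eef_pos: [469.6, -12.8, 190.0]
orientation: [-0.0, 0.795, 0.607, -0.0]
wrist_force: [-0.2, 0.3, 0.1]
grip_width: 85.0
clock: 2.1
eef_pos: [469.7, -12.9, 190.1]
orientation: [-0.0, 0.743, 0.67, -0.0]
wrist_force: [-0.4, -0.1, -1.2]
grip_width: 85.1
[469.7 -12.9 190.1] yaw [0.103 0.995 0.   ] center [484.8 -18.6  24.2] tilt 0.034217984192472135
table z 0.9772008450593432
14 4649 [469.4 -10.4] [ 30.  151.7] 84.9 z95 31.5
20 4278 [469.4 -10.4] [ 30.  151.7] 84.9 z95 31.6
26 2084 [469.1 -10.4] [ 30.  151.1] 84.9 z95 31.9
```

View pics/w1.png

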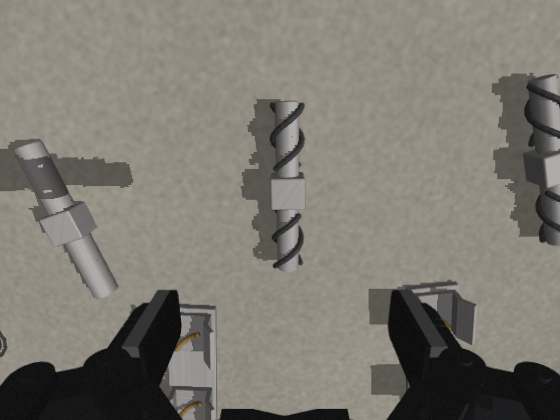

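The wrist view shows B's block at (288,190), and the fit matches the top camera: centre (469.4, -10.4), axis -5.1°. Next I'll descend.

```bash
python3 -c "
from h import *
print(rel(469.4,-10.4,5,84.9))"
```

```text
(array([  2.4,  -0.5, 185.2]), array([-0.02, -0.  , -0.85]))
```

```bash
python3 -m creep '[[[2.4,-0.5,35,0,0,-0.8,0],[2.4,-0.5,70,0,0,-0.8,0],[2.4,-0.5,105,0,0,-0.8,0],[2.4,-0.5,135,0,0,-0.8,0],[2.4,-0.5,155,0,0,-0.8,0],[2.4,-0.5,170,0,0,-0.8,0],[2.4,-0.5,180,0,0,-0.8,0],[2.4,-0.5,185,0,0,-0.8,0],[2.4,-0.5,185,0,0,-0.8,0]]]'; python3 -c "
from h import *
print(rel(469.4,-10.4,5,84.9))"
```

```text
clock: 2.9
eef_pos: [468.9, -10.4, 4.4]
orientation: [-0.001, 0.738, 0.675, -0.001]
wrist_force: [0.3, -0.5, -0.7]
grip_width: 85.4
(array([ 0. ,  0.5, -0.6]), array([-0.11,  0.  ,  0.02]))
```

```bash
python3 -m creep '[[[0,0.5,-0.5,0,0,0,0.3],[0,0.5,-0.5,0,0,0,0.6],[0,0.5,-0.5,0,0,0,1],[0,0.5,-0.5,0,0,0,1],[0,0.5,-0.5,0,0,0,1],[0,0.5,-0.5,0,0,0,1],[0,0.5,-0.5,0,0,0,1],[0,0.5,-0.5,0,0,0,1],[0,0.5,-0.5,0,0,0,1],[0,0.5,-0.5,0,0,0,1]]]'; python3 -m creep '[[[0,0,0,0,0,0,1],[0,0,0,0,0,0,1],[0,0,0,0,0,0,1],[0,0,0,0,0,0,1]]]'; python3 -c "
from rig import sense;print(sense()['eef_pos'],sense()['wrist_force'])"
```

```text
clock: 3.73
eef_pos: [470.6, -10.4, 6.6]
orientation: [0.0, 0.737, 0.676, 0.001]
wrist_force: [-0.7, -0.0, 7.1]
grip_width: 28.8
clock: 4.07
eef_pos: [470.6, -10.4, 6.6]
orientation: [0.0, 0.737, 0.676, 0.001]
wrist_force: [-1.8, 0.1, 6.8]
grip_width: 29.0
[470.56579588 -10.37199817   6.59524054] [-1.84419911  0.12856191  6.80193332]
```

Gripped at 29 mm. Next I'll lift and carry it to a viewpoint over N1.

```bash
python3 -m creep '[[[0,0,-10,0,0,0,1],[0,0,-25,0,0,0,1],[0,0,-50,0,0,0,1],[0,0,-85,0,0,0,1],[0,0,-120,0,0,0,1],[0,0,-155,0,0,0,1],[0,0,-180,0,0,0,1],[0,0,-185,0,0,0,1],[0,0,-185,0,0,0,1]]]'; python3 -c "
from h import *
print(rel(661,125.6,190,90.5))"
```

```text
clock: 4.82
eef_pos: [470.9, -10.5, 191.9]
orientation: [0.001, 0.737, 0.676, 0.001]
wrist_force: [-0.1, -0.4, -3.5]
grip_width: 29.0
(array([152.2, 177.5,   2.5]), array([ 0.17, -0.01, -5.51]))
```

```bash
python3 -m creep '[[[12,14,0,0,0,-1,1],[32,37,0,0,0,-2,1],[54,63,0,0,0,-3,1],[76,89,1,0,0,-4,1],[98,115,2,0,0,-5,1],[120,141,2,0.1,0,-5.5,1],[140,163,2,0.1,0,-5.5,1],[152,177,2,0.1,0,-5.5,1],[152,177,2,0.1,0,-5.5,1],[152,177,2,0.1,0,-5.5,1]]]'; python3 wr.py w2 661 126
```

```text
clock: 5.65
eef_pos: [659.0, 125.9, 185.0]
orientation: [-0.002, 0.704, 0.71, -0.003]
wrist_force: [-0.5, 0.6, -3.6]
grip_width: 28.8
[659.  125.9 185. ] yaw [-0.01   1.    -0.001] center [615.3 123.4 204.1] tilt 0.39619375687965125
table z 0.980224678561882
14 1238 [651.4 125.3] [121.1  59.9] 0.7 z95 40.7
20 1238 [651.4 125.3] [121.1  59.9] 0.7 z95 40.7
26 1238 [651.4 125.3] [121.1  59.9] 0.7 z95 40.7
```

View pics/w2.png

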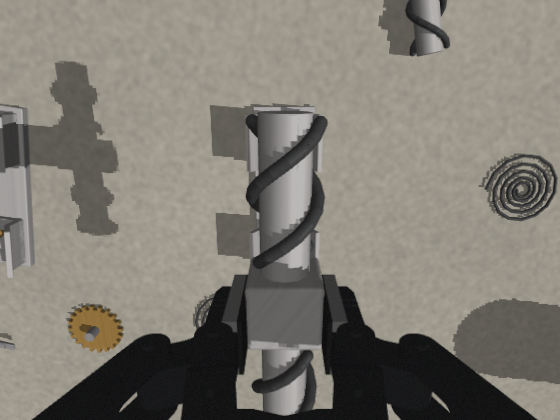

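The stud hangs between the fingers with its block at (285,310). The nut's visible outline below agrees: centre line y=125.3, near edge x≈590.9, so the centre is x≈660.9. Next I'll check the stud's pose in the hand.

```bash
cat > held.py <<'E'
import sys
from h import *
n=sys.argv[1]; s=np.load(n+".npz"); W=np.load(n+"_W.npy")
T=(W-s["pos"])@rot(s["q"]).as_matrix()   # tool coords
d=s["depth"]
# stud shank: tool |x|<18, z between -40 and 10
m=(d>0)&(abs(T[...,0])<20)&(T[...,2]<15)&(T[...,2]>-60)
ii=np.zeros_like(m); ii[90:420,200:370]=1; m&=ii.astype(bool)
p=T[m]
print("y range",np.percentile(p[:,1],[0.2,99.8]).round(1))
for lo in range(-30,85,6):
    q=p[(p[:,1]>=lo)&(p[:,1]<lo+6)]
    if len(q)>20: print(lo,len(q),"x",np.percentile(q[:,0],[1,99]).round(1),q[:,0].mean().round(1),"ztop",np.percentile(q[:,2],[3,50]).round(1))
E
python3 held.py w2
```

```text
y range [-77.2  51.3]
-30 746 x [-11.5  10.1] -1.4 ztop [-24.1 -18.6]
-24 683 x [-11.9  10.9] 0.0 ztop [-20.3 -18.3]
-18 2920 x [-19.7  19.7] 1.0 ztop [-58.9 -23.1]
-12 3166 x [-19.8  19.8] 0.3 ztop [-54.8 -25. ]
-6 1434 x [-16.7  15.7] -0.6 ztop [-45.  -24.5]
0 1401 x [-16.7  15.5] -0.5 ztop [-45.1 -24.6]
6 1118 x [-16.6  15.3] -0.6 ztop [-39.4 -24.5]
12 117 x [-14.2  10.1] -0.1 ztop [-23.7 -18.9]
18 701 x [-9.2 11. ] 1.9 ztop [-22.7 -18.8]
24 569 x [-10.4   6.3] -2.4 ztop [-24.3 -21. ]
30 439 x [-11.9   8.7] -3.6 ztop [-23.8 -18.5]
36 607 x [-14.5  13.6] 2.1 ztop [-19.8 -16.8]
42 711 x [-12.1  13.9] 3.5 ztop [-19.5 -16.6]
48 286 x [-10.4  11.8] -0.1 ztop [-19.5 -17.9]
```

```bash
cat >> held.py <<'E'
print("-- core top line")
R_=[]
for lo in list(range(-76,-14,5)):
    q=p[(p[:,1]>=lo)&(p[:,1]<lo+5)&(abs(p[:,0])<2)]
    if len(q)>5: 
        z=np.percentile(q[:,2],90); R_.append((lo+2.5,z))
        qq=p[(p[:,1]>=lo)&(p[:,1]<lo+5)]; print(lo,z.round(1),np.median(q[:,2]).round(1),"x",np.percentile(qq[:,0],[2,98]).round(1))
q=p[(abs(p[:,1]+1)<10)&(abs(p[:,0])<12)]; A=np.c_[q[:,:2],np.ones(len(q))]
k=abs(q[:,2]-np.median(q[:,2]))<2; c=np.linalg.lstsq(A[k],q[k,2],rcond=None)[0]
print("block top plane slopes deg x,y",np.degrees(c[:2]).round(2),"z0",c[2].round(2))
E
python3 held.py w2|sed -n '/core/,$p'; python3 -c "
from h import *
print(rel(661,125.5,70,90.6))"
```

```text
-- core top line
-76 -18.2 -19.0 x [-13.5  13.2]
-71 -18.3 -19.0 x [-11.3  11.3]
-66 -19.0 -22.9 x [-9.7  8.6]
-61 -18.6 -22.8 x [-9.7  9.1]
-56 -18.3 -19.0 x [-12.2  11.9]
-51 -18.2 -19.1 x [-13.7  13.6]
-46 -18.2 -19.0 x [-13.3  13.3]
-41 -18.3 -19.1 x [-10.3  10.9]
-36 -18.8 -22.7 x [-9.5  7.5]
-31 -18.8 -23.0 x [-9.8  9. ]
-26 -18.4 -19.0 x [-11.9  10.9]
-21 -18.4 -19.1 x [-9.3  8.9]
-16 -19.4 -23.4 x [-19.6  19.6]
block top plane slopes deg x,y [-0.03 -0.13] z0 -24.31
(array([  0.3,   3.3, 115.8]), array([-0.37,  0.05, -0.08]))
```

The stud is straight and level in the hand, with its centre about 1 mm toward the base. Next I'll lower in stages.

```bash
python3 -m creep '[[[0.3,4.3,20,-0.3,0,0,1],[0.3,4.3,45,-0.3,0,0,1],[0.3,4.3,75,-0.3,0,0,1],[0.3,4.3,100,-0.3,0,0,1],[0.3,4.3,112,-0.3,0,0,1],[0.3,4.3,115,-0.3,0,0,1],[0.3,4.3,115,-0.3,0,0,1],[0.3,4.3,115,-0.3,0,0,1]]]'; python3 -c "
from h import *
print(rel(662,125.5,22.8,90.6))"
```

```text
clock: 6.37
eef_pos: [663.7, 125.4, 74.7]
orientation: [0.001, 0.704, 0.71, 0.002]
wrist_force: [-0.8, 1.0, -3.5]
grip_width: 28.6
(array([ 0.1, -1.9, 51.8]), array([ 0.23, -0.02, -0.13]))
```

```bash
python3 -m creep '[[[0,-1.5,15,0.2,0,0,1],[0,-1.5,30,0.2,0,0,1],[0,-1.5,36,0.2,0,0,1],[0,-1.5,36,0.2,0,0,1],[0,-1.5,36,0.2,0,0,1],[0,-1.5,36,0.2,0,0,1]]]'; python3 -c "
from h import *
print(rel(662,125.5,22.8,90.6))"
```

```text
clock: 6.87
eef_pos: [663.2, 125.9, 39.2]
orientation: [0.0, 0.704, 0.71, 0.001]
wrist_force: [-0.4, 0.6, -4.4]
grip_width: 28.8
(array([-0.4, -1.2, 16.4]), array([ 0.1 , -0.03, -0.1 ]))
```

```bash
python3 -m creep '[[[-0.3,-1,4,0.1,0,0,1],[-0.3,-1,8,0.1,0,0,1],[-0.3,-1,12,0.1,0,0,1],[-0.3,-1,15,0.1,0,0,1],[-0.3,-1,16,0.1,0,0,1],[-0.3,-1,16,0.1,0,0,1],[-0.3,-1,16,0.1,0,0,1]]]'; python3 -c "
from h import *
print(rel(662,125.5,22.8,90.6))"
```

```text
clock: 7.45
eef_pos: [661.4, 125.5, 21.7]
orientation: [-0.001, 0.704, 0.71, -0.001]
wrist_force: [-0.2, -0.2, -3.6]
grip_width: 29.0
(array([-0.1,  0.6, -1.1]), array([-0.11, -0.01, -0.1 ]))
```

```bash
python3 -m creep '[[[0,0.3,-0.6,-0.1,0,0,1],[0,0.3,-0.6,-0.1,0,0,1],[0,0.3,-0.6,-0.1,0,0,1],[0,0.3,-0.6,-0.1,0,0,0],[0,0.3,-0.6,-0.1,0,0,0],[0,0.3,-0.6,-0.1,0,0,0],[0,0.3,-0.6,-0.1,0,0,0],[0,0.3,-0.6,-0.1,0,0,0],[0,0.3,-0.6,-0.1,0,0,0],[0,0.3,-0.6,-0.1,0,0,0]]]'; python3 -m creep '[[[0,0,-20,0,0,0,0],[0,0,-55,0,0,0,0],[0,0,-90,0,0,0,0],[0,0,-125,0,0,0,0],[0,0,-160,0,0,0,0],[0,0,-170,0,0,0,0],[0,0,-170,0,0,0,0]]]';python3 wr.py w3 661 126
```

```text
clock: 8.28
eef_pos: [661.7, 125.6, 22.5]
orientation: [-0.0, 0.704, 0.71, 0.0]
wrist_force: [0.3, -0.1, 0.6]
grip_width: 85.5
clock: 8.87
eef_pos: [663.4, 125.8, 196.4]
orientation: [0.002, 0.704, 0.71, 0.003]
wrist_force: [0.1, 0.6, -0.7]
grip_width: 85.0
[663.4 125.8 196.4] yaw [-0.009  1.     0.001] center [677.3 122.1  39.5] tilt 0.36975057740975
table z 0.9717264230283149
14 9259 [660.8 125.4] [151.8  59.7] 0.7 z95 44.7
20 8450 [660.8 125.4] [151.8  59.7] 0.7 z95 44.8
26 8231 [660.8 125.4] [151.8  59.7] 0.7 z95 44.8
```

View pics/w3.png

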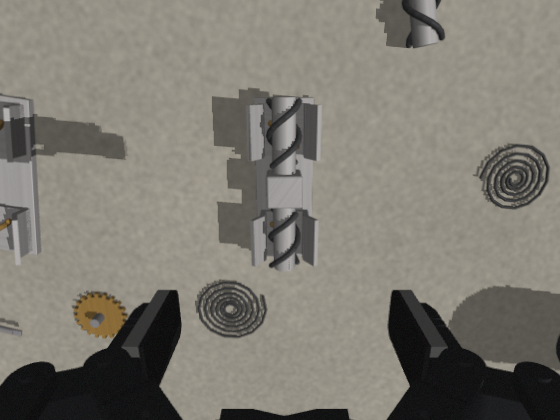

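The stud lies in N1 with its block at (285,190). Next I'll check its seating height and its level.

```bash
cat > seat.py <<'E'
import sys
from h import *
n=sys.argv[1]; cx,cy,a=map(float,sys.argv[2:5])
s=np.load(n+".npz"); W=np.load(n+"_W.npy") 
P=(R.from_euler('z',-a,degrees=True).apply((W-[cx,cy,0]).reshape(-1,3)))[(s["depth"]>0).ravel()]
q=P[(abs(P[:,0])<10)&(abs(P[:,1])<11)]; 
print("block top z",np.percentile(q[:,2],[5,50,95]).round(2)); c=np.linalg.lstsq(np.c_[q[:,:2],np.ones(len(q))],q[:,2],rcond=None)[0]; print("slopes",np.degrees(c[:2]).round(2))
b=P[(abs(P[:,0])<24)&(P[:,2]>35)&(abs(P[:,1])<22)]; print("block x",np.percentile(b[:,0],[1,99]).round(1),"y",np.percentile(b[:,1],[1,99]).round(1))
for lo in range(-80,80,5):
    k=P[(P[:,0]>=lo)&(P[:,0]<lo+5)&(abs(P[:,1])<2)&(P[:,2]>20)]
    if len(k)>3: print((lo,np.percentile(k[:,2],15).round(1)),end=" ")
w=P[(abs(P[:,0])>30)&(abs(P[:,0])<66)&(abs(P[:,1])>24)&(abs(P[:,1])<31)&(P[:,2]>25)]; print("\nsaddle top z95",np.percentile(w[:,2],[50,95,99]).round(1))
t=P[(np.hypot(P[:,0],P[:,1])<110)&(P[:,2]<4)]; print("table",np.median(t[:,2]).round(2))
E
python3 seat.py w3 661 125.5 0.7
```

```text
block top z [ 43.78 270.49 273.12]
slopes [-841.01    8.94]
block x [-22.9  22.8] y [-15.4  14.9]
(-80, np.float64(38.2)) (-75, np.float64(38.4)) (-70, np.float64(38.7)) (-65, np.float64(39.3)) (-60, np.float64(39.2)) (-55, np.float64(38.7)) (-50, np.float64(38.7)) (-45, np.float64(38.0)) (-40, np.float64(38.3)) (-35, np.float64(39.1)) (-30, np.float64(38.8)) (-25, np.float64(38.9)) (-20, np.float64(38.4)) (-15, np.float64(39.3)) (-10, np.float64(44.9)) (-5, np.float64(43.8)) (0, np.float64(44.1)) (5, np.float64(43.7)) (10, np.float64(43.7)) (15, np.float64(38.7)) (20, np.float64(38.9)) (25, np.float64(38.9)) (30, np.float64(39.8)) (35, np.float64(38.9)) (40, np.float64(38.6)) (45, np.float64(39.1)) (50, np.float64(38.8)) (55, np.float64(39.3)) (60, np.float64(40.0)) (65, np.float64(39.0)) (70, np.float64(38.8)) 
saddle top z95 [39.1 40.9 41.4]
table 0.96
```

B is home: its block top is at about 44 with the table reading about 1, against 43.5 expected, and the shank is level. Next I'll go to A.

```bash
python3 -c "
from h import *
print(rel(469,220.5,190,101))"
```

```text
(array([  96.5, -192.7,    3.3]), array([  0.18,  -0.03, -10.5 ]))
```

```bash
python3 -m creep '[[[12,-24,0,0,0,-2,0],[28,-56,2,0,0,-4,0],[44,-88,3,0,0,-6,0],[60,-120,3,0,0,-8,0],[76,-152,3,0,0,-10,0],[90,-180,3,0,0,-10.5,0],[96.5,-192.7,3,0,0,-10.5,0],[96.5,-192.7,3,0,0,-10.5,0],[96.5,-192.7,3,0,0,-10.5,0],[96.5,-192.7,3,0,0,-10.5,0]]]'; python3 wr.py w4 470 220.5;python3 -c "
from h import *
from rig import sense
print(rel(471,220.5,5,101),sense()['qpos'])"
```

```text
clock: 9.75
eef_pos: [469.0, 220.1, 188.8]
orientation: [0.0, 0.636, 0.771, -0.0]
wrist_force: [1.0, 0.2, 0.8]
grip_width: 85.2
[469.  220.1 188.8] yaw [-0.19   0.982 -0.   ] center [482.2 218.5  31.8] tilt 0.019200693462191974
table z 1.0133906774339607
14 4666 [470.4 222.1] [152.1  29.9] 12.5 z95 31.5
20 4294 [470.4 222. ] [152.   29.9] 12.2 z95 31.6
26 2096 [470.1 221.9] [151.3  29.8] 11.7 z95 31.9
(array([  0.2,   1.9, 183.8]), array([-0.02,  0.01, -0.05])) [ 4.38419881e-01  2.44742344e-01 -1.14867009e-01  1.21154586e+00
 -1.30701473e-04  2.47382979e-01]
```

View pics/w4.png

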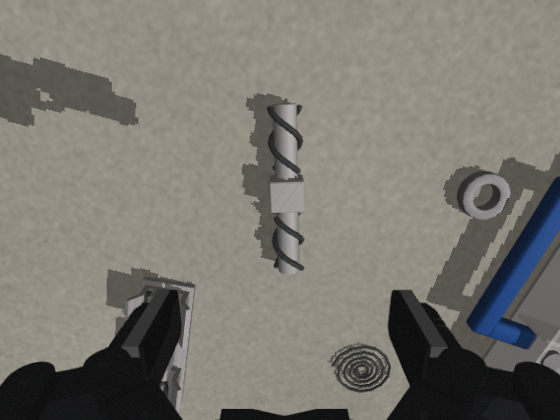

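A's block is at (287,195), with ridges leaning "\" in this vertical view, so "/" when lying left-right: left-hand, as before. Centre (470.3, 222), axis 12°.

```bash
python3 -c "
from h import *
print(rel(470.3,222,5.5,102.1))"
```

```text
(array([  1.9,   1.5, 183.3]), array([-0.02,  0.01, -1.15]))
```

```bash
python3 -m creep '[[[1.9,1.5,35,0,0,-1.1,0],[1.9,1.5,70,0,0,-1.1,0],[1.9,1.5,105,0,0,-1.1,0],[1.9,1.5,135,0,0,-1.1,0],[1.9,1.5,155,0,0,-1.1,0],[1.9,1.5,170,0,0,-1.1,0],[1.9,1.5,179,0,0,-1.1,0],[1.9,1.5,183,0,0,-1.1,0],[1.9,1.5,183,0,0,-1.1,0],[1.9,1.5,183,0,0,-1.1,0]]]'; python3 -c "
from h import *
print(rel(470.3,222,5.5,102.1))"
```

```text
clock: 10.63
eef_pos: [470.1, 222.5, 6.9]
orientation: [0.0, 0.629, 0.778, 0.0]
wrist_force: [-0.0, -0.4, 0.3]
grip_width: 85.4
(array([-0.6,  0.1,  1.4]), array([ 0.04, -0.02, -0.03]))
```

```bash
python3 -m creep '[[[-0.5,0,1,0,0,0,0.3],[-0.5,0,1,0,0,0,0.6],[-0.5,0,1,0,0,0,1],[-0.5,0,1,0,0,0,1],[-0.5,0,1,0,0,0,1],[-0.5,0,1,0,0,0,1],[-0.5,0,1,0,0,0,1],[-0.5,0,1,0,0,0,1],[-0.5,0,1,0,0,0,1],[-0.5,0,1,0,0,0,1]]]'; python3 -m creep '[[[0,0,-10,0,0,0,1],[0,0,-25,0,0,0,1],[0,0,-50,0,0,0,1],[0,0,-85,0,0,0,1],[0,0,-120,0,0,0,1],[0,0,-155,0,0,0,1],[0,0,-180,0,0,0,1],[0,0,-185,0,0,0,1],[0,0,-185,0,0,0,1]]]';python3 -c "
from h import *
print(rel(659.5,-135,190,81))"
```

```text
clock: 11.47
eef_pos: [469.7, 222.2, 6.1]
orientation: [0.0, 0.629, 0.778, 0.0]
wrist_force: [-0.2, -1.1, 7.1]
grip_width: 28.8
clock: 12.22
eef_pos: [470.1, 222.4, 192.4]
orientation: [0.001, 0.629, 0.778, 0.002]
wrist_force: [0.1, 0.2, -3.6]
grip_width: 28.9
(array([-389.2,  110.2,    2.4]), array([ 0.18, -0.09, 21.1 ]))
```

Held, at 3.6 N. Next I'll carry it to N2, staying high.

```bash
python3 -m creep '[[[-15,4,0,0,0,1,1],[-45,13,0,0,0,3,1],[-83,24,0,0,0,5,1],[-121,35,0,0,0,7,1],[-159,46,0,0,0,9,1],[-197,57,0,0,0,11,1],[-235,67,0,0,0,13,1],[-273,78,1,0,0,15,1],[-311,89,2,0,0,17,1],[-345,99,2,0,0,19,1]]]'; python3 -m creep '[[[-15,4,0,0,0,1,1],[-35,10,0,0,0,2,1],[-42,12,0,0,0,2,1],[-42,12,0,0,0,2,1],[-42,12,0,0,0,2,1],[-42,12,0,0,0,2,1]]]'; python3 wr.py w5 659.5 -135; python3 held.py w5;python3 -c "
from h import *
print(rel(659.5,-135,75,81))"
```

```text
clock: 13.05
eef_pos: [638.1, -96.8, 185.6]
orientation: [-0.001, 0.749, 0.662, -0.001]
wrist_force: [0.6, 0.8, -3.5]
grip_width: 28.9
clock: 13.55
eef_pos: [644.8, -136.5, 187.8]
orientation: [-0.001, 0.76, 0.651, -0.0]
wrist_force: [0.1, 0.7, -2.6]
grip_width: 29.1
[ 644.8 -136.5  187.8] yaw [0.154 0.988 0.001] center [ 601.2 -131.9  207. ] tilt 0.08864438479515345
table z 1.0245569727246107
14 1307 [ 651.8 -133.3] [ 59.8 125.9] 81.0 z95 40.6
20 1299 [ 651.8 -133.3] [ 59.8 125.9] 81.0 z95 40.6
26 1289 [ 651.8 -133.3] [ 59.8 125.9] 81.0 z95 40.6
y range [-75.3  51.1]
-30 730 x [-10.5   9.1] 0.7 ztop [-24.9 -19.3]
-24 708 x [-12.  11.] -0.7 ztop [-22.4 -18.9]
-18 2565 x [-19.6  19.7] -0.1 ztop [-59.  -21.2]
-12 3416 x [-19.9  19.8] 0.7 ztop [-56.5 -25.5]
-6 1451 x [-16.7  15.6] -0.6 ztop [-44.8 -25. ]
0 1378 x [-16.7  15.5] -0.7 ztop [-45.3 -25.1]
6 1197 x [-16.7  15.4] -0.6 ztop [-39.4 -25. ]
12 220 x [-14.5  13.5] -0.4 ztop [-25.3 -24.3]
18 598 x [-12.    7.9] -3.2 ztop [-22.1 -19.1]
24 625 x [-8.9  9.5] 0.2 ztop [-24.7 -20. ]
30 446 x [-9.2 10. ] 3.6 ztop [-24.6 -20.5]
36 547 x [-13.7  13.4] -1.1 ztop [-21.9 -18. ]
42 673 x [-14.7  13.9] -4.5 ztop [-20.  -16.6]
48 328 x [-14.1   9.5] -2.5 ztop [-20.  -17.3]
-- core top line
-76 -12.9 -19.3 x [-14.2  12.2]
-71 -18.5 -19.4 x [-13.5  11.2]
-66 -18.7 -19.7 x [-10.3   8.6]
-61 -22.9 -24.2 x [-10.    8.6]
-56 -18.9 -19.6 x [-11.6  10. ]
-51 -18.8 -19.5 x [-14.3  12.4]
-46 -18.8 -19.5 x [-14.7  12.6]
-41 -18.7 -19.5 x [-13.1  10.7]
-36 -18.8 -19.7 x [-9.7  8.4]
-31 -22.0 -24.2 x [-10.    8.6]
-26 -18.9 -19.7 x [-11.5  10.5]
-21 -18.7 -19.7 x [-11.2   9.8]
-16 -19.2 -21.9 x [-19.6  19.7]
block top plane slopes deg x,y [-0.09 -0.04] z0 -24.83
(array([  3.5,  14.2, 113.1]), array([-0.05, -0.03,  0.18]))
```

View pics/w5.png

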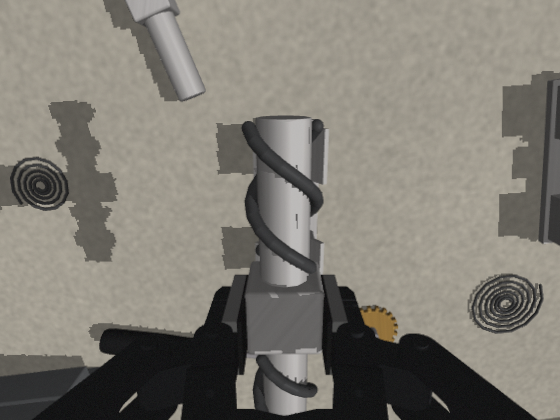

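A is straight and level in the hand, with its block at (285,315). N2's edge gives a centre near (659, -134.6) and an axis of -9°.

```bash
python3 -c "
from h import *
print(rel(658.5,-134.2,75,81))"
```

```text
(array([  4.2,  13.1, 113.1]), array([-0.05, -0.03,  0.18]))
```

```bash
python3 -m creep '[[[4.2,13,15,0,0,0.2,1],[4.2,13,40,0,0,0.2,1],[4.2,13,70,0,0,0.2,1],[4.2,13,95,0,0,0.2,1],[4.2,13,109,0,0,0.2,1],[4.2,13,113,0,0,0.2,1],[4.2,13,113,0,0,0.2,1],[4.2,13,113,0,0,0.2,1]]]'; python3 -c "
from h import *
print(rel(658.5,-134.2,22.2,81))"
```

```text
clock: 14.27
eef_pos: [659.4, -135.0, 76.4]
orientation: [0.0, 0.761, 0.649, 0.0]
wrist_force: [-0.5, -0.4, -2.9]
grip_width: 29.0
(array([ 0.6, -1.1, 54.2]), array([ 0.07, -0.01, -0.05]))
```

```bash
python3 -m creep '[[[0.6,-1,15,0,0,0,1],[0.6,-1,30,0,0,0,1],[0.6,-1,38,0,0,0,1],[0.6,-1,38,0,0,0,1],[0.6,-1,38,0,0,0,1]]]'; python3 -c "
from h import *
print(rel(658.5,-134.2,22.2,81))"
```

```text
clock: 14.68
eef_pos: [658.3, -134.8, 38.2]
orientation: [0.0, 0.761, 0.649, 0.0]
wrist_force: [-0.8, 0.9, -2.9]
grip_width: 29.0
(array([ 0.6,  0.1, 16. ]), array([ 0.04, -0.01, -0.1 ]))
```

```bash
python3 -m creep '[[[0.5,0,4,0,0,0,1],[0.5,0,8,0,0,0,1],[0.5,0,12,0,0,0,1],[0.5,0,15,0,0,0,1],[0.5,0,15.5,0,0,0,1],[0.5,0,15.5,0,0,0,1],[0.5,0,15.5,0,0,0,1]]]'; python3 -c "
from h import *
print(rel(658.5,-134.2,22.2,81))"
```

```text
clock: 15.27
eef_pos: [658.1, -134.3, 21.9]
orientation: [-0.0, 0.761, 0.649, 0.0]
wrist_force: [0.2, -0.0, -3.4]
grip_width: 28.8
(array([ 0.2,  0.4, -0.3]), array([-0.01, -0.01, -0.11]))
```

```bash
python3 -m creep '[[[0.2,0.3,-0.3,0,0,0,1],[0.2,0.3,-0.3,0,0,0,1],[0.2,0.3,-0.3,0,0,0,1],[0.2,0.3,-0.3,0,0,0,0],[0.2,0.3,-0.3,0,0,0,0],[0.2,0.3,-0.3,0,0,0,0],[0.2,0.3,-0.3,0,0,0,0],[0.2,0.3,-0.3,0,0,0,0],[0.2,0.3,-0.3,0,0,0,0],[0.2,0.3,-0.3,0,0,0,0]]]'; python3 -m creep '[[[0,0,-20,0,0,0,0],[0,0,-55,0,0,0,0],[0,0,-90,0,0,0,0],[0,0,-125,0,0,0,0],[0,0,-160,0,0,0,0],[0,0,-170,0,0,0,0],[0,0,-170,0,0,0,0],[0,0,-170,0,0,0,0]]]';python3 wr.py w6 659 -135; python3 seat.py w6 659 -134.6 -9
python3 - <<'E'
from h import *
from rig import snapshot
s=snapshot("scene"); f=cv2.cvtColor(s["frame"],cv2.COLOR_RGB2BGR); cv2.imwrite("pics/s2.png",cv2.resize(f[180:320,130:410],(800,400),interpolation=cv2.INTER_CUBIC))
E
```

```text
clock: 16.1
eef_pos: [658.4, -134.2, 22.2]
orientation: [-0.0, 0.761, 0.649, 0.0]
wrist_force: [0.3, 0.3, 0.7]
grip_width: 85.4
clock: 16.77
eef_pos: [658.6, -134.2, 192.3]
orientation: [0.0, 0.761, 0.649, 0.0]
wrist_force: [-0.0, 0.4, -1.2]
grip_width: 85.8
[ 658.6 -134.2  192.3] yaw [0.158 0.987 0.   ] center [ 668.2 -139.8   43.6] tilt 0.05289197730656868
table z 0.9838663734262241
14 9389 [ 659.4 -134.4] [ 59.8 152.4] 81.0 z95 44.7
20 8579 [ 659.4 -134.4] [ 59.8 152.4] 81.0 z95 44.8
26 8339 [ 659.4 -134.4] [ 59.8 152.4] 81.0 z95 44.8
block top z [ 43.61  44.75 267.5 ]
slopes [-375.83   -7.55]
block x [-23.  23.] y [-15.3  14.8]
(-80, np.float64(28.5)) (-75, np.float64(38.2)) (-70, np.float64(38.4)) (-65, np.float64(39.4)) (-60, np.float64(39.3)) (-55, np.float64(38.3)) (-50, np.float64(38.9)) (-45, np.float64(38.5)) (-40, np.float64(38.7)) (-35, np.float64(39.3)) (-30, np.float64(39.1)) (-25, np.float64(38.5)) (-20, np.float64(38.7)) (-15, np.float64(43.7)) (-10, np.float64(44.1)) (-5, np.float64(44.1)) (0, np.float64(43.9)) (5, np.float64(44.1)) (10, np.float64(44.0)) (15, np.float64(38.7)) (20, np.float64(38.6)) (25, np.float64(39.2)) (30, np.float64(40.4)) (35, np.float64(38.8)) (40, np.float64(38.2)) (45, np.float64(39.1)) (50, np.float64(38.3)) (55, np.float64(39.2)) (60, np.float64(42.3)) (65, np.float64(38.8)) (70, np.float64(38.7)) (75, np.float64(38.9)) 
saddle top z95 [39.  40.9 41.5]
table 0.97
```

View pics/w6.png

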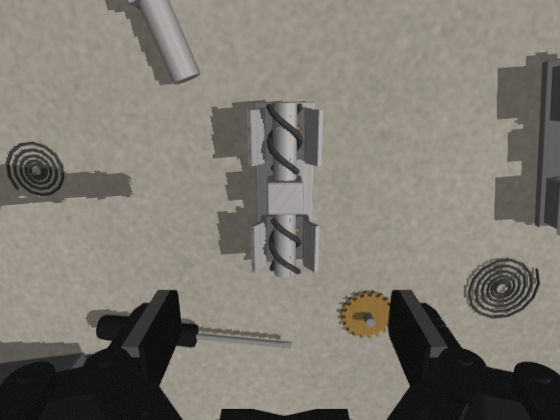

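View pics/s2.png

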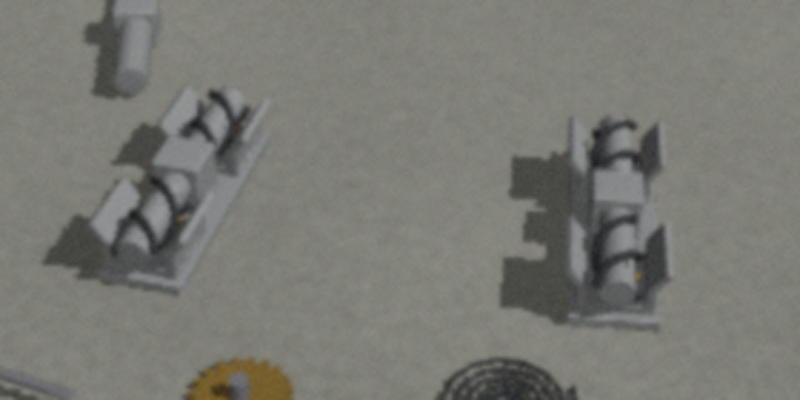

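Both studs sit level in their nuts: in the wrist view A's block is at (285,197), and in the scene crop the blocks are at (185,157) and (619,187). Both block tops read about 44, where a misfit would read 48 or more. The gripper is clear of everything.

```bash
python3 -c "
from rig import job_done; print(job_done())"
```

```text
the job is handed in; nothing more can be done
None
```

Both studs are sorted and let go. The right-hand stud is in the right-hand nut (near x 661, y 125 mm) and the left-hand stud is in the left-hand nut (near x 659, y -135 mm). I handed the job in at about 17 s with the gripper open and well clear, and left the smooth part where it was.

**Last checks:** both block tops read about 44 mm above the worktop zero, with the worktop itself reading about 1 mm. That fits the fully seated height of 43.5 mm; a misfit would read 47.5 mm or more. Both shanks are level, and both blocks sit in the gap between the saddles.

**What disagreed:** my automatic tilt fit of the seated block tops gave nonsense, because the gripper's own points fell inside its window. I judged level from the height profile along each shank instead. A vertical force of about 7 N showed while gripping each stud on the worktop, far below the limits.

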